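# Set the bottle filler to full flow and start it

### The job

Start the bench bottle filler at full flow: with your fingertips, push its lever across the gate, past the first notch, all the way to the second stop, and once it stays there press the start button (the broad one) fully down and let it come up again. Push only; do not pinch the lever, leave the small drain button alone, and leave the bottle and the other things on the bench where they stand.

Things in the scene. Friction and masses are not known exactly. Their poses are not given: they have to be found in the camera images.
- filler: Fixed filler: steel housing 110 mm high (x -90 to 110, y -120 to 120 mm about the origin), gate plate on top (to 114 mm). A spout pipe 18 mm thick, 280 mm high, stands at x +85, y +60 mm and reaches over a drip shelf at the back (+x). Origin on the table under the lever's pivot; x points from the front, where the paddle is, to the back; z up.
- lever_pivot (a point): A point on the lever's upright turning axis, 150 mm above the table; its axes are the filler's. Nothing stands in the paddle's way on the gate plate but two pegs as low as the lever's arm.
- lever_paddle (a point): Centre of the black upright paddle on the lever's end, 80 mm from the pivot, 152 mm above the table: a plate 34 mm long along the lever, 14 mm thick, from 127 to 177 mm above the table, on a low steel arm (top at 127 mm). Its x axis points outward along the lever; its y axis (anticlockwise) is the way the paddle travels as the joint grows; z up.
- lever (a joint): Lever angle, rad, grows anticlockwise from above. 0: closed, paddle front, on the filler's +y side. 0.6: first notch (low flow), lever straight to the front (-x). 1.2: second stop (full flow), paddle on the -y side. A sprung notch holds it at 0.6, with humps at 0.45 and 0.75 (about 5 N at the paddle); elsewhere it is stiff (1 N) and stays where left. Starts anywhere from closed to the first notch.
- start (a joint): Travel of the start button in m: 0 up, 0.006 fully down. Sprung: 2 N to begin, 5 N fully down; it comes up by itself.
- start_top (a point): Centre of the top face of the start button: flat, black, round, 42 mm across, on a fixed grey box 84 x 74 x 46 mm, left or right of the filler (varies). Its top stands 66 mm above the table when up; it is pressed straight down.
- drain (a joint): Travel of the drain button in m: 0 up, 0.006 fully down. To be left alone.
- drain_top (a point): Centre of the top face of the drain button, a small black button 18 mm across on a box like the start button's, on the other side of the filler; top 66 mm above the table.
- bottle: Bystander: loose amber bottle 72 mm across, 200 mm high, on the filler's drip shelf under the spout. Origin at the centre of its underside.
- cup: Bystander: loose white cup, 64 mm across, 60 mm high, close in front of the filler. Origin at the centre of its underside.
- jar: Bystander: loose glass jar with a steel lid, 70 mm across, 80 mm high, close in front of the filler. Origin at the centre of its underside.
- bung: Bystander: loose cork bung, 42 mm across, 40 mm high. Origin at the centre of its underside.
- mallet: Bystander: loose wooden mallet lying on the bench. Origin under its middle.
- flask: Bystander: loose green bottle with a cork, 56 mm across, 170 mm high. Origin at the centre of its underside.
- keg: Bystander: loose little wooden keg standing on end, 100 mm across, 148 mm high. Origin at the centre of its underside.
Mind the look-alikes: they are no part of the job. What is shaped like the part that bears start but pink or turquoise is not meant.

How it is judged:
On the way, in this order (a step that is already met when the one before it is completed fails the run):
1. the lever is at its second stop (value of joint lever above 1.13 rad), for 0.2 s.
2. the start button is pressed down (value of joint start above 0.0045 m), for 0.05 s.
3. the start button has come up again (value of joint start below 0.0015 m), for 0.1 s.
At the end, for the whole second after the job is handed in: The lever stands at its second stop (joint above 1.13 of 1.2 rad) and at rest, the start button was pressed at least 4.5 of its 6 mm after that and is up again (within 1.5 mm), the drain button is up, and every bystander is at rest within 20 mm of where it began (value of joint lever above 1.13 rad and velocity of joint lever below 0.1 rad/s and value of joint each of start, drain below 0.0015 m and distance of each of bottle, cup, jar, bung, mallet, flask, keg from where it was at the start of the episode below 0.02 m and linear speed of each of bottle, cup, jar, bung, mallet, flask, keg below 0.03 m/s); the robot touches nothing.
It fails at once if the start button is pressed before the lever is at the second stop (value of joint start above 0.003 m and value of joint lever below 1.1 rad).
It fails at once if the drain button is pressed (value of joint drain above 0.003 m).
It fails at once if the lever's paddle is pinched between the fingers (contact force between the fingers and lever_c2 above 2 N and contact force between the fingers and lever_c3 above 2 N).
It fails at once if a bystander is shifted, lifted or knocked over (distance of any of bottle, cup, jar, bung, mallet, flask, keg from where it was at the start of the episode above 0.025 m or angle between any of bottle, cup, jar, bung, flask, keg's own z axis and vertical above 0.35 rad).
It also fails if it takes over 45 s, if anything falls off the work surface, if the arm or the gripper's body presses on something with over 40 N, if the wrist force passes 120 N, or if a joint passes its speed limit or range.

### The arm

A 7-joint arm with a two-finger parallel gripper is mounted at the origin on the work surface. World frame = base frame: x ahead of the robot, y to its left, z up, the work surface at z = 0. Lengths are in m, angles in rad, forces in N, time in s.
With the tool pointing down it reaches from about 0.35 to 0.9 m from the base axis. Payload 8.1 kg.
Tool frame: the origin (TCP) lies midway between the tips of the shut fingers; the grasp point (between the pads) lies 19 mm behind it; x points along the fingers, z is the direction in which the jaws open and shut, and the axes are right-handed (so a half turn about x gives the same grasp; the last joint's range is limited). The gripper opens to 92 mm and grips with 3 to 60 N. Pads are 19 mm wide; open, the fingers measure 130 mm over their backs; the gripper's body (75 mm by 190 mm) begins 47 mm behind the grasp point.
Start: joints at [-1.294, 0.434, 0.025, 1.573, -0.012, 1.134, -0.075], TCP at [0.232, 0.58, 0.227] pointing down, gripper open.
Joint ranges: [-2.62, 2.62], [-0.44, 2.09], [-1.27, 1.32], [0.08, 2.57], [-1.32, 4.46], [0.12, 2], [-2.74, 2.74]. Speed limits (rad/s): [2.22, 2.22, 3.01, 3.01, 3.14, 3.14, 3.14].

### API

Orientations are given as a rotation vector (axis times angle).
In Python, from cell import arm gives the robot as it stands. The module is installed in compiled form; this text tells all that it offers.
- The arm moves only by the tool move_arm, never from a script. Its argument "steps" is text: rows parted by semicolons, each of 5 numbers parted by spaces: the shift along the tool's x, y, z in m, then the turn about the tool's x in rad, then the closure in counts, from 0 (fully open) to 255 (shut). A call has 1 to 10 rows; each row is the pose to reach, as a shift and turn from the pose commanded when the call began, along the tool's axes at that moment; what a row does not reach only later rows make up. A row lasts 1/12 s, in which the tool goes at most 41.7 mm and 7.16 degrees, less where a joint would pass 70% of its speed; a pose out of reach is approached as far as the arm can. A call with a gripper value outside its range is refused whole. The fingers move at their own pace and stop on an object; "squeeze" is the grip in N (left out, the last holds). Time passes only in rows, so rows that repeat a pose let the fingers close. It gives the time, the measured TCP pose, the force and the opening at its end, in the units of the state.
- arm.observe(): the state, without advancing time (a new reading comes with each control period).
- arm.get_image(name): name is "scene" or "top"; returns a dict with "img" (384x512x3 uint8, blue, green, red), "z_map" (384x512 float32, m along the optical axis (not along the pixel's ray), 0 where there is no reading), "vfov" (degrees; the focal length in pixels is half the picture's height over the tangent of half this angle, whatever the lens; pixels are square), "cx", "cy" (the principal point, pixels), "extrinsics" (4x4, takes a point from camera to world coordinates). Camera axes: x right, y up, looking along -z (the intrinsics and any distortion apply to the point x, -y, -z); pixel columns grow to the right and rows downward; lengths in m; the calibration is good to about 2 mm. A picture is of the moment at which its call begins.
- arm.sign_off(): hands the job in, once; it reports no verdict.
The state is a dict: "clock": time; "joints": joint angles; "dq": joint speeds; "joint_efforts": joint torques, N m; "position": TCP position; "ee_rot": TCP orientation; "force": force on the tool from outside, world axes, zero at the start; "ft_torque": the same for the moment, N m; "width": opening from 0.0 (shut) to 1.0 (fully open).
Only numpy, scipy, OpenCV 4.12 (cv2) and the standard library are available. Lean on these libraries where they do the work, as an engineer would, in place of code of your own. Each camera call takes 0.05 s, during which the arm holds its last target.

## Working session

There is one attempt and no reset: what is moved stays moved. The work goes in short steps, Python scripts to look and compute and a tool call to move; the robot and the scene stay as the last step left them, time stands still between calls to the robot, and variables do not carry over. Pictures are saved under pics/ and viewed, and the job is handed in when it is done.

Besides the shell and the picture viewer there is one more tool, called after "Call:" as name(argument=value, ...) on one line, values as JSON. move_arm: Moves the arm, as the interface text tells. Its arguments: {"type":"object","properties":{"steps":{"type":"string"},"squeeze":{"type":"number"}},"required":["steps"]}

```bash
mkdir -p pics
cat > h.py <<'E'
import numpy as np,cv2
from cell import arm
from scipy.spatial.transform import Rotation as R
def pts(d):
    z=d['z_map'];H,W=z.shape;f=H/2/np.tan(np.radians(d['vfov'])/2)
    u,v=np.meshgrid(np.arange(W),np.arange(H))
    P=np.stack([(u-d['cx'])/f*z,-(v-d['cy'])/f*z,-z],-1)
    E=np.array(d['extrinsics']);return P@E[:3,:3].T+E[:3,3]
E
python3 - <<'E'
from h import *
print(arm.observe())
for n in ['scene','top']:
    d=arm.get_image(n);print({k:d[k] for k in d if k not in('img','z_map')})
    np.savez(n+'0.npz',**{k:np.array(d[k]) for k in d})
    cv2.imwrite(f'pics/{n}0.png',cv2.resize(d['img'],(800,600),interpolation=cv2.INTER_CUBIC))
E
```

```text
{'clock': 0.0, 'joints': array([-1.29357276,  0.43520645,  0.02497382,  1.57408266, -0.01158391,
        1.13399624, -0.07509461]), 'dq': array([-1.32837851e-03,  3.37042284e-04,  1.60188062e-03,  8.45289701e-05,
       -8.68486103e-04, -3.13861565e-04, -9.58479023e-04]), 'joint_efforts': array([ 1.14906680e-05, -6.67846799e+01,  9.84985940e-01, -3.14461613e+01,
       -6.05136459e-02,  4.29449393e-02,  1.71904444e-04]), 'position': array([0.23159448, 0.57996588, 0.22596084]), 'ee_rot': array([-0.92595693,  1.36652089,  0.92431993]), 'force': array([-0.02464906,  0.47517952,  1.20127648]), 'ft_torque': array([ 0.01726196,  0.01470708, -0.02641631]), 'width': 0.9985642491161242}
{'vfov': 51.34114440681941, 'cx': 241.3278415609771, 'cy': 187.0346133232229, 'extrinsics': array([[-0.78088702, -0.40098413,  0.47898559,  1.14380888],
       [ 0.62466782, -0.49835647,  0.60119127,  0.78759574],
       [-0.00236259,  0.76866934,  0.63964199,  0.93564673],
       [ 0.        ,  0.        ,  0.        ,  1.        ]])}
{'vfov': 48.72081843339255, 'cx': 257.98915538303294, 'cy': 190.97214518519746, 'extrinsics': array([[-1.19066702e-03,  9.93495309e-01, -1.13866826e-01,
         3.90647459e-01],
       [-9.99756662e-01, -3.69080979e-03, -2.17484321e-02,
        -1.46147096e-02],
       [-2.20272261e-02,  1.13813222e-01,  9.93257948e-01,
         1.36544276e+00],
       [ 0.00000000e+00,  0.00000000e+00,  0.00000000e+00,
         1.00000000e+00]])}
```

```bash
ls pics
```

```text
scene0.png
top0.png
```

View pics/scene0.png

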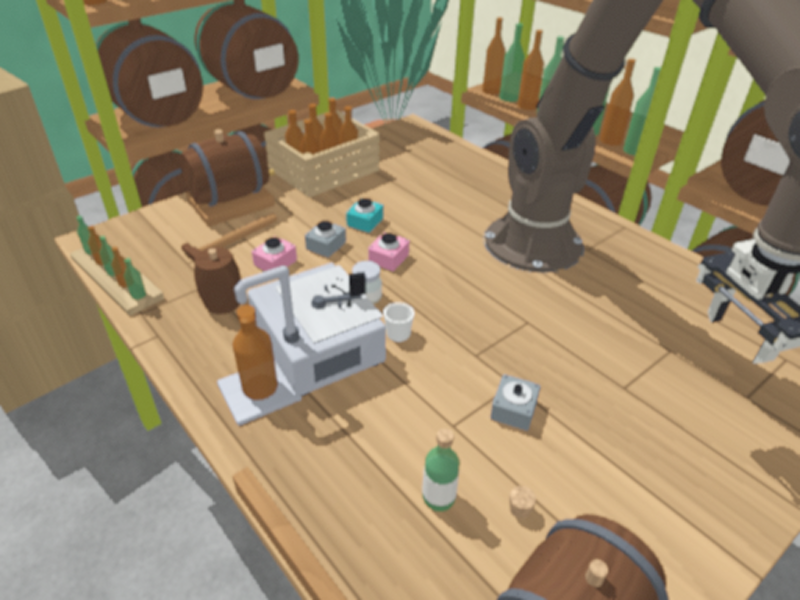

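View pics/top0.png

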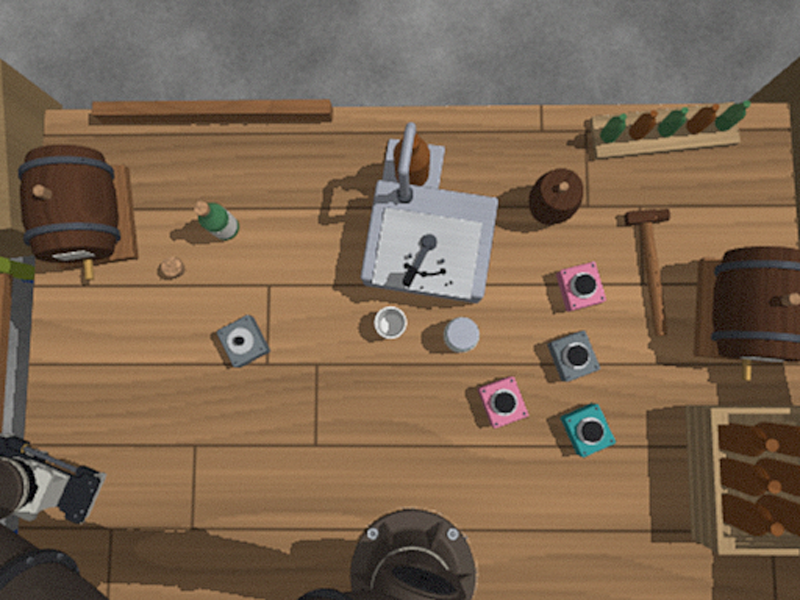

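The top view shows the filler at about (430,240). Its pivot is at (428,242) and the paddle at (410,278), on the +y side. The grey start box is at (577,355), on the robot's right, and the drain box is at (240,340). Next I'll zoom in and measure.

Run:
```python
from h import *
t=dict(np.load('top0.npz'));s=dict(np.load('scene0.npz'))
cv2.imwrite('pics/tc.png',cv2.resize(t['img'][110:240,220:400],(792,572),interpolation=cv2.INTER_CUBIC))
cv2.imwrite('pics/sc.png',cv2.resize(s['img'][150:260,140:290],(780,572),interpolation=cv2.INTER_CUBIC))
for n,d in(('t',t),('s',s)):
    P=pts(d);np.save(n+'P.npy',P)
    # paddle: points 0.135..0.18 near filler, dark
    g=d['img'].max(-1)
    m=(P[...,2]>.14)&(P[...,2]<.185)&(g<70)&(P[...,0]>.4)&(P[...,0]<.75)&(abs(P[...,1])<.2)
    print(n,'paddle',m.sum(),np.round(P[m],3).tolist()[:60])
    m=(P[...,2]>.055)&(P[...,2]<.072)&(P[...,0]>.25)&(P[...,0]<.6)&(g<60)
    lab,L,st,c=cv2.connectedComponentsWithStats(m.astype(np.uint8))
    for i in range(1,lab):
        if st[i,4]>8: q=P[L==i];print('dark',c[i].round(),st[i,4],q.mean(0).round(3),(q.min(0)/2+q.max(0)/2).round(3))
    m=(P[...,2]>.106)&(P[...,2]<.120)&(P[...,0]>.4)&(P[...,0]<.8)&(abs(P[...,1])<.25)
    lab,L,st,c=cv2.connectedComponentsWithStats(m.astype(np.uint8))
    i=1+st[1:,4].argmax();q=P[L==i]
    r=cv2.minAreaRect((q[:,:2]*1000).astype(np.float32));print('housing',r,cv2.boxPoints(r).round(),np.median(q[:,2]))
t=np.load('tP.npy')
for u,v in((577,355),(240,340),(390,322),(461,335),(428,242),(410,278)):print(u,v,t[int(v*.64),int(u*.64)])
```

```text
t paddle 63 [[0.587, 0.003, 0.176], [0.587, -0.0, 0.175], [0.586, -0.003, 0.179], [0.586, -0.006, 0.179], [0.584, 0.003, 0.179], [0.584, -0.0, 0.176], [0.584, -0.003, 0.178], [0.584, -0.006, 0.176], [0.584, -0.009, 0.178], [0.582, 0.003, 0.168], [0.581, -0.0, 0.175], [0.581, -0.003, 0.177], [0.581, -0.006, 0.177], [0.581, -0.009, 0.179], [0.578, 0.003, 0.181], [0.579, 0.0, 0.174], [0.578, -0.003, 0.178], [0.578, -0.006, 0.176], [0.579, -0.009, 0.173], [0.576, 0.006, 0.175], [0.575, 0.003, 0.18], [0.575, -0.0, 0.18], [0.576, -0.003, 0.174], [0.575, -0.006, 0.175], [0.579, -0.008, 0.154], [0.572, 0.006, 0.178], [0.572, 0.003, 0.177], [0.572, -0.0, 0.177], [0.572, -0.003, 0.176], [0.573, -0.006, 0.17], [0.57, 0.009, 0.173], [0.57, 0.006, 0.173], [0.569, 0.003, 0.181], [0.569, -0.0, 0.178], [0.569, -0.003, 0.179], [0.573, -0.005, 0.154], [0.567, 0.009, 0.173], [0.567, 0.006, 0.176], [0.567, 0.003, 0.176], [0.567, 0.0, 0.176], [0.567, -0.003, 0.174], [0.564, 0.011, 0.176], [0.563, 0.008, 0.18], [0.564, 0.006, 0.177], [0.564, 0.003, 0.176], [0.564, -0.0, 0.178], [0.567, -0.003, 0.157], [0.
[... 2276 characters left out ...]
.432 -0.319  0.064] [ 0.432 -0.321  0.064]
dark [249. 152.] 26 [ 0.341 -0.175  0.065] [ 0.341 -0.177  0.065]
dark [174. 155.] 25 [ 0.571 -0.337  0.065] [ 0.57  -0.339  0.065]
dark [331. 249.] 9 [0.462 0.346 0.063] [0.461 0.347 0.064]
housing ((651.0323486328125, -30.776123046875), (239.22836303710938, 204.734130859375), 80.74552917480469) [[ 531. -132.]
 [ 733. -165.]
 [ 771.   71.]
 [ 569.  104.]] 0.11132913850615744
577 355 [ 0.4281819  -0.32327631  0.06637092]
240 340 [0.45977973 0.33573411 0.07225434]
390 322 [0.49802007 0.04416363 0.00515163]
461 335 [ 0.4674342  -0.09846387  0.07985748]
428 242 [ 0.64272712 -0.03217602  0.1278372 ]
410 278 [5.66874259e-01 1.62070322e-05 1.75641355e-01]
```

```bash
sleep 1
```

```text
(no output)
```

View pics/tc.png

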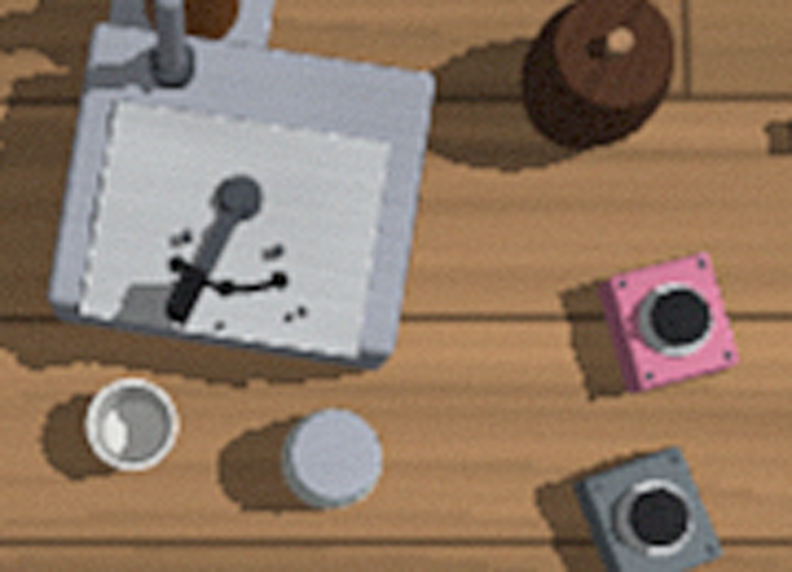

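View pics/sc.png

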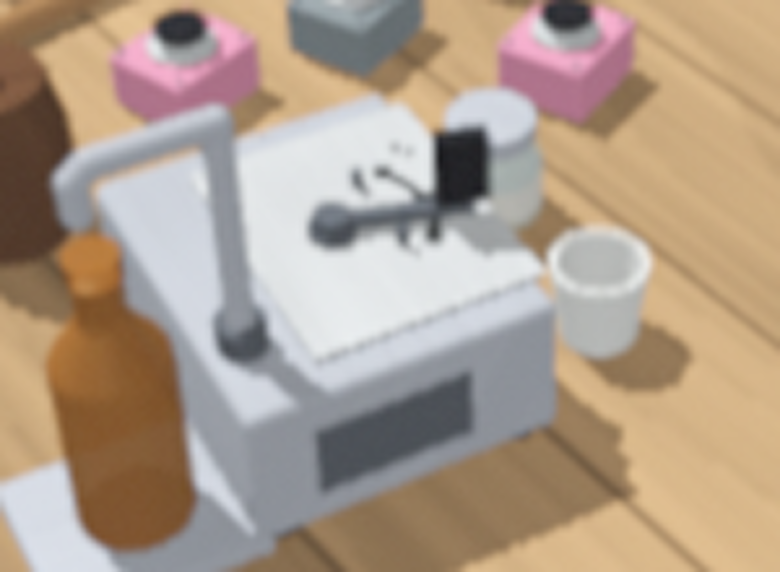

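```bash
cat >> h.py <<'E'
PIV=np.array([.6415,-.0315]);PHI=np.radians(-9.1)
def lev(th): return np.pi+PHI-0.6+th   # world angle of lever dir
def contact(th,off,r=.08):
    a=lev(th);d=np.array([np.cos(a),np.sin(a)]);t=np.array([-d[1],d[0]])
    return PIV+r*d-off*t, a
def rel(p,q,target,zdir=None):
    Rm=R.from_rotvec(q).as_matrix();s=Rm.T@(np.array(target)-p);turn=0
    if zdir is not None:
        zd=Rm.T@np.array([np.cos(zdir),np.sin(zdir),0]);turn=np.arctan2(-zd[1],zd[2])
        turn=(turn+np.pi/2)%np.pi-np.pi/2
    return np.r_[s,turn]
E
python3 - <<'E'
from h import *
o=arm.observe();p,q=o['position'],o['ee_rot']
print(R.from_rotvec(q).as_matrix().round(3))
P=np.load('tP.npy');t=np.load('top0.npz')['img'].max(-1)
for n in 'ts':
    P=np.load(n+'P.npy');g=np.load({'t':'top0.npz','s':'scene0.npz'}[n])['img'].max(-1)
    m=(P[...,2]>.17)&(P[...,2]<.183)&(g<70)&(P[...,0]>.5)&(P[...,0]<.62)&(abs(P[...,1])<.1)
    r=cv2.minAreaRect((P[m][:,:2]*1000).astype(np.float32));c=np.array(r[0])/1000
    a=np.arctan2(*(c-PIV)[::-1]);print(n,r,np.hypot(*(c-PIV)),'th',(a%(2*np.pi))-np.pi-PHI+.6)
c,a=contact(.27,.045);print('approach',c,np.degrees(a))
for z in (.25,.14):print(rel(p,q,[*c,z],a).round(4))
E
```

```text
[[-0.    -0.929  0.371]
 [-0.001  0.371  0.929]
 [-1.    -0.    -0.001]]
t ((571.7411499023438, 1.2584857940673828), (13.510147094726562, 32.18229675292969), 69.64363861083984) 0.07706760381942201 th 0.3197949259044357
s ((574.8762817382812, 7.231616973876953), (12.82347583770752, 26.48110008239746), 63.103153228759766) 0.07706398632583181 th 0.23223249947932523
approach [0.59200068 0.04579694] 151.99239276068283
[-0.0234 -0.5328 -0.3625 -1.4618]
[ 0.0866 -0.5328 -0.3624 -1.4618]
```

Call:
move_arm(steps="-0.03 -0.3 -0.2 0.95 255;-0.03 -0.3 -0.2 0.95 255;-0.03 -0.3 -0.2 0.95 255;-0.03 -0.3 -0.2 0.95 255;-0.03 -0.3 -0.2 0.95 255;-0.03 -0.3 -0.2 0.95 255;-0.03 -0.3 -0.2 0.95 255;-0.03 -0.3 -0.2 0.95 255;-0.03 -0.3 -0.2 0.95 255;-0.03 -0.3 -0.2 0.95 255", squeeze=20)

```text
clock: 0.93
position: [0.4401, 0.277, 0.2575]
ee_rot: [-0.183, 1.561, 0.18]
force: [-0.3, 0.1, -0.4]
width: 0.323
```

Run:
```python
from h import *
o=arm.observe();p,q=o['position'],o['ee_rot'];print(o['clock'],p,o['joints'].round(2),o['width'])
c,a=contact(.27,.045)
print(rel(p,q,[*c,.25],a).round(4))
```

```text
0.9333 [0.44014702 0.27696711 0.25746716] [-0.95  0.24  0.35  1.8  -0.09  1.12 -0.34] 0.3228490044864042
[ 0.0082 -0.2598  0.0948  0.7201]
```

Call:
move_arm(steps="0.008 -0.26 0.095 0.72 255;0.008 -0.26 0.095 0.72 255;0.008 -0.26 0.095 0.72 255;0.008 -0.26 0.095 0.72 255;0.008 -0.26 0.095 0.72 255;0.008 -0.26 0.095 0.72 255;0.008 -0.26 0.095 0.72 255;0.008 -0.26 0.095 0.72 255;0.008 -0.26 0.095 0.72 255")

```text
clock: 1.68
position: [0.5907, 0.0519, 0.2481]
ee_rot: [0.377, 1.538, -0.379]
force: [0.2, 1.1, -0.5]
width: 0.006
```

Run:
```python
from h import *
o=arm.observe();p,q=o['position'],o['ee_rot'];print(o['clock'],p,o['joints'].round(2),o['width'],R.from_rotvec(q).as_matrix().round(2))
c,a=contact(.27,.045)
print(rel(p,q,[*c,.14],a).round(4))
d=arm.get_image('scene')
cv2.imwrite('pics/s1.png',cv2.resize(d['img'][100:280,120:360],(800,600),interpolation=cv2.INTER_CUBIC))
d=arm.get_image('top')
cv2.imwrite('pics/t1.png',cv2.resize(d['img'][90:240,200:400],(800,600),interpolation=cv2.INTER_CUBIC))
```

```text
1.6833 [0.59073433 0.05192513 0.24813563] [-0.59  0.4   0.58  1.66 -0.23  1.16 -0.43] 0.006132961437689454 [[-0.    0.46  0.89]
 [-0.    0.89 -0.46]
 [-1.   -0.   -0.  ]]
[ 0.1081 -0.0047  0.004   0.0067]
```

```bash
sleep 1
```

```text
(no output)
```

View pics/s1.png

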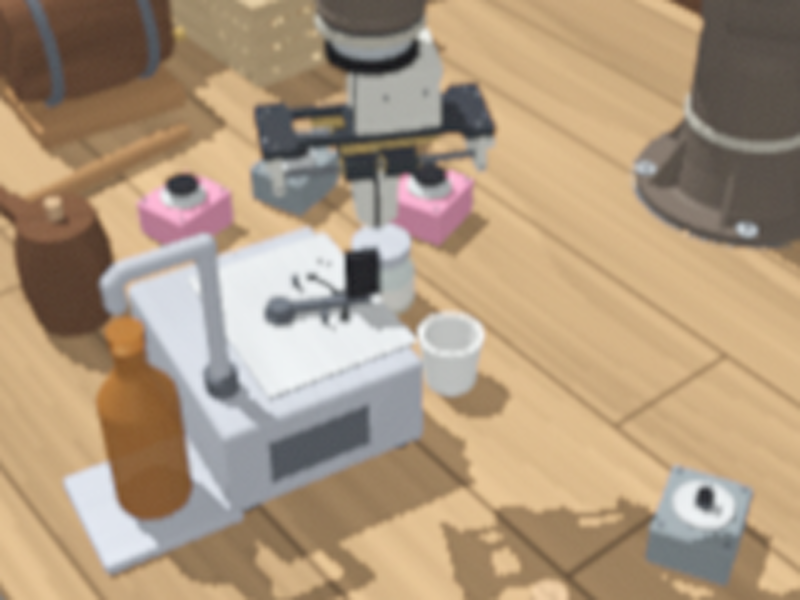

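View pics/t1.png

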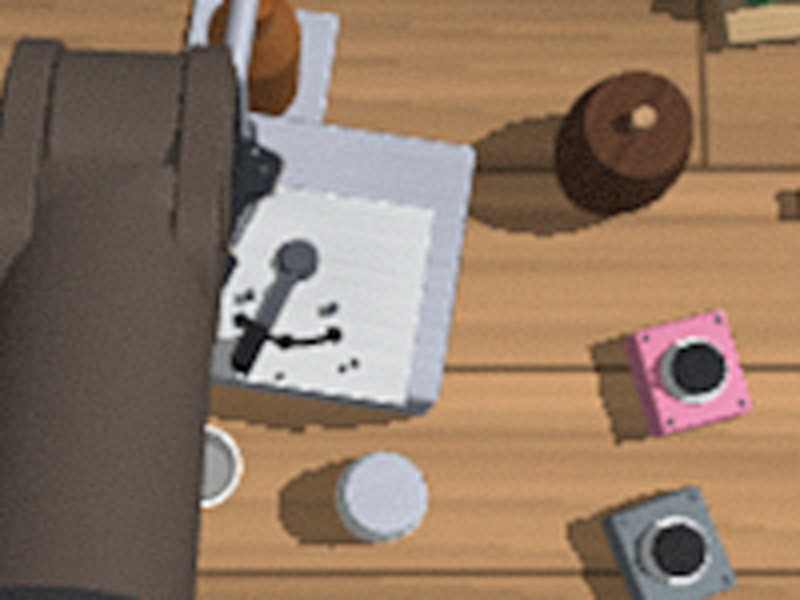

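The scene view shows the shut fingers above the gate at about (378,200), on the +y side of the paddle at (362,272), with the spout clear. Lowering now.

Call:
move_arm(steps="0.035 -0.003 -0.004 0 255;0.07 -0.003 -0.004 0 255;0.09 -0.003 -0.004 0 255;0.108 -0.003 -0.004 0 255;0.108 -0.003 -0.004 0 255;0.108 -0.003 -0.004 0 255")

```text
clock: 2.28
position: [0.5846, 0.0544, 0.1404]
ee_rot: [0.374, 1.54, -0.374]
force: [0.4, 0.0, 0.7]
width: 0.009
```

Run:
```python
from h import *
o=arm.observe();p,q=o['position'],o['ee_rot'];print(o['clock'],p,o['joints'].round(2),o['force'])
a0=.14
for th in np.arange(.2,1.301,.1):
    c,a=contact(th,.0165,.084)
    print(th.round(2),rel(p,q,[*c,.14],a).round(4))
```

```text
2.2833 [0.58461802 0.05441236 0.14040389] [-0.55  0.49  0.53  1.8  -0.3   0.93 -0.37] [0.43647802 0.03482054 0.70279012]
0.2 [ 0.0004 -0.0269  0.0076  0.082 ]
0.3 [ 0.0004 -0.0352  0.0057 -0.018 ]
0.4 [ 0.0004 -0.0437  0.0046 -0.118 ]
0.5 [ 0.0004 -0.0523  0.0044 -0.218 ]
0.6 [ 0.0004 -0.0608  0.005  -0.318 ]
0.7 [ 4.00e-04 -6.92e-02  6.50e-03 -4.18e-01]
0.8 [ 4.00e-04 -7.75e-02  8.80e-03 -5.18e-01]
0.9 [ 4.00e-04 -8.54e-02  1.19e-02 -6.18e-01]
1.0 [ 4.00e-04 -9.31e-02  1.58e-02 -7.18e-01]
1.1 [ 4.000e-04 -1.002e-01  2.050e-02 -8.180e-01]
1.2 [ 4.000e-04 -1.069e-01  2.580e-02 -9.180e-01]
1.3 [ 4.000e-04 -1.130e-01  3.180e-02 -1.018e+00]
```

Call:
move_arm(steps="0 -0.012 0.006 0.02 255;0 -0.027 0.006 0 255;0 -0.035 0.006 -0.02 255;0 -0.044 0.005 -0.12 255;0 -0.052 0.005 -0.22 255;0 -0.061 0.005 -0.32 255;0 -0.061 0.005 -0.32 255")

```text
clock: 2.87
position: [0.5625, -0.0055, 0.1427]
ee_rot: [0.124, 1.564, -0.123]
force: [0.5, -0.1, -0.4]
width: 0.006
```

Run:
```python
from h import *
o=arm.observe();p,q=o['position'],o['ee_rot'];print(o['clock'],p,o['joints'].round(2),o['force'])
for th in np.arange(.6,1.301,.1):
    c,a=contact(th,.0165,.084)
    print(th.round(2),rel(p,q,[*c,.14],a).round(4))
d=arm.get_image('scene')
cv2.imwrite('pics/s2.png',cv2.resize(d['img'][130:250,140:300],(800,600),interpolation=cv2.INTER_CUBIC))
```

```text
2.8667 [ 0.56246131 -0.00552526  0.14271776] [-0.42  0.44  0.46  1.86 -0.24  0.89 -0.  ] [ 0.48882798 -0.07584566 -0.40731431]
0.6 [ 0.0027  0.0034 -0.0019  0.0018]
0.7 [ 0.0027 -0.0051 -0.0031 -0.0982]
0.8 [ 0.0027 -0.0137 -0.0035 -0.1982]
0.9 [ 0.0027 -0.0222 -0.003  -0.2982]
1.0 [ 0.0027 -0.0307 -0.0017 -0.3982]
1.1 [ 2.700e-03 -3.890e-02  4.000e-04 -4.982e-01]
1.2 [ 0.0027 -0.047   0.0034 -0.5982]
1.3 [ 0.0027 -0.0547  0.0072 -0.6982]
```

```bash
sleep 1
```

```text
(no output)
```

View pics/s2.png

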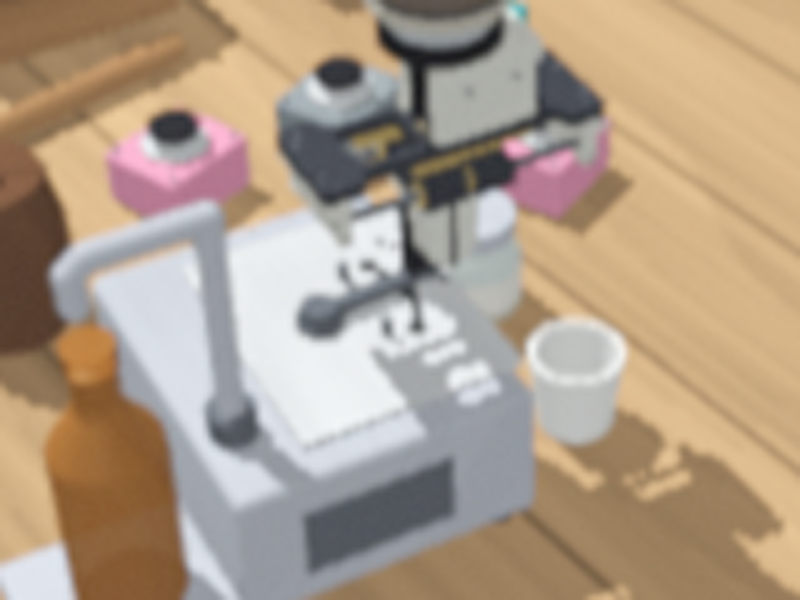

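The picture shows the fingers behind the paddle at (440,240). The lever arm has swung to near the first notch. I'll push on to the second stop.

Call:
move_arm(steps="0.002 -0.005 -0.003 -0.1 255;0.002 -0.014 -0.003 -0.2 255;0.002 -0.022 -0.003 -0.3 255;0.002 -0.031 -0.002 -0.4 255;0.002 -0.039 0 -0.5 255;0.002 -0.047 0.003 -0.6 255;0.002 -0.05 0.004 -0.6 255;0.002 -0.05 0.004 -0.6 255")

```text
clock: 3.58
position: [0.558, -0.0527, 0.1395]
ee_rot: [-0.34, 1.543, 0.343]
force: [-2.8, 4.6, 2.2]
width: 0.004
```

Run:
```python
from h import *
o=arm.observe();p,q=o['position'],o['ee_rot'];print(o['clock'],p,o['joints'].round(2),o['force'])
for th in np.arange(1.1,1.301,.05):
    c,a=contact(th,.0165,.084)
    print(th.round(2),rel(p,q,[*c,.14],a).round(4))
d=arm.get_image('scene')
cv2.imwrite('pics/s3.png',cv2.resize(d['img'][130:250,140:300],(800,600),interpolation=cv2.INTER_CUBIC))
```

```text
3.5833 [ 0.5580149  -0.05272567  0.13945657] [-0.22  0.43  0.31  1.86 -0.16  0.88  0.6 ] [-2.84867127  4.64710648  2.17463187]
1.1 [-0.0005  0.0084  0.0026  0.0947]
1.15 [-0.0005  0.0042  0.0015  0.0447]
1.2 [-0.0005  0.      0.0006 -0.0053]
1.25 [-0.0006 -0.0042 -0.0001 -0.0553]
1.3 [-0.0006 -0.0084 -0.0006 -0.1053]
```

```bash
sleep 1
```

```text
(no output)
```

View pics/s3.png

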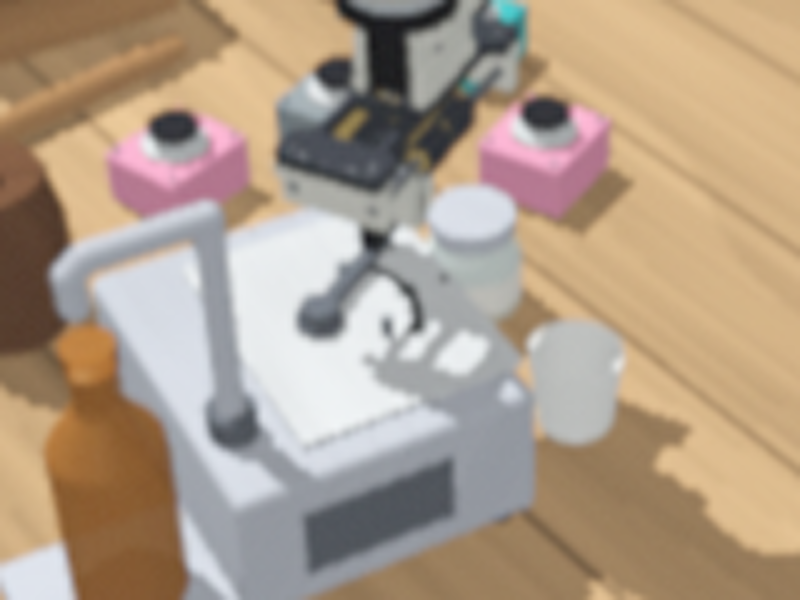

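The fingers feel 5.5 N at about 1.2 rad, which is probably the stop. A small extra push should show the force rise.

Call:
move_arm(steps="0 -0.004 0 0 255;0 -0.007 0 0 255;0 -0.007 0 0 255;0 -0.007 0 0 255")

```text
clock: 3.97
position: [0.5581, -0.0531, 0.1393]
ee_rot: [-0.339, 1.547, 0.353]
force: [-17.1, 21.2, 19.2]
width: 0.003
```

Run:
```python
from h import *
o=arm.observe();p,q=o['position'],o['ee_rot'];print(o['clock'],p,o['force'])
for th in np.arange(1.1,1.301,.05):
    c,a=contact(th,.0165,.084)
    print(th.round(2),rel(p,q,[*c,.14],a).round(4))
```

```text
3.9667 [ 0.55805685 -0.05309647  0.13930187] [-17.11772385  21.24227355  19.18550547]
1.1 [-0.0006  0.0087  0.0027  0.1001]
1.15 [-0.0007  0.0046  0.0016  0.0501]
1.2 [-0.0007  0.0004  0.0007  0.0001]
1.25 [-0.0007 -0.0038 -0.     -0.0499]
1.3 [-0.0008 -0.0081 -0.0006 -0.0999]
```

It didn't move and the force jumped to 27 N, so this is the hard stop. I'll back off straight and lift.

Call:
move_arm(steps="0 0.005 0 0 255;0 0.03 0 0 255;0 0.045 0 0 255;-0.035 0.045 0 0 255;-0.07 0.045 0 0 255;-0.1 0.045 0 0 255;-0.1 0.045 0 0 255")

```text
clock: 4.55
position: [0.5451, -0.0196, 0.2452]
ee_rot: [-0.343, 1.534, 0.34]
force: [1.2, -0.7, -0.5]
width: 0.003
```

Run:
```python
from h import *
o=arm.observe();p,q=o['position'],o['ee_rot'];print(o['clock'],p,o['joints'].round(2),o['force'])
print(R.from_rotvec(q).as_matrix().round(2))
b=[.4295,-.322]
for z in(.22,):print(rel(p,q,[*b,z]).round(4))
d=arm.get_image('scene')
cv2.imwrite('pics/s4.png',cv2.resize(d['img'][130:250,140:300],(800,600),interpolation=cv2.INTER_CUBIC))
```

```text
4.55 [ 0.54511307 -0.01958167  0.24517173] [-0.32  0.29  0.33  1.77 -0.1   1.09  0.48] [ 1.17472296 -0.6990143  -0.51012466]
[[ 0.01 -0.42  0.91]
 [ 0.    0.91  0.42]
 [-1.   -0.    0.01]]
[ 0.0238 -0.2252 -0.2328  0.    ]
```

```bash
sleep 1
```

```text
(no output)
```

View pics/s4.png

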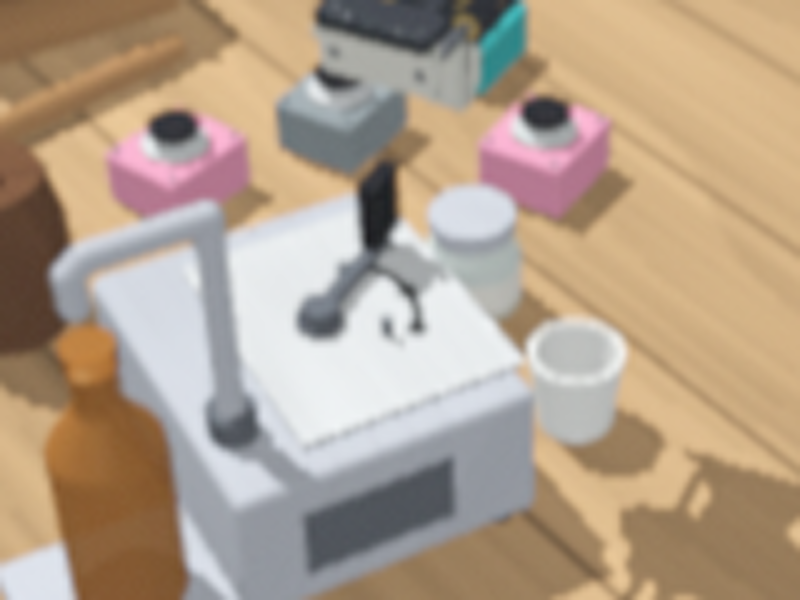

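The paddle is at (378,210), against the far end of the gate track, and stayed there after release. Moving to the start button.

Call:
move_arm(steps="0 -0.225 -0.233 0 255;0 -0.225 -0.233 0 255;0 -0.225 -0.233 0 255;0 -0.225 -0.233 0 255;0 -0.225 -0.233 0 255;0 -0.225 -0.233 0 255;0 -0.225 -0.233 0 255;0 -0.225 -0.233 0 255;0 -0.225 -0.233 0 255;0 -0.225 -0.233 0 255")

```text
clock: 5.43
position: [0.4255, -0.3241, 0.2382]
ee_rot: [-0.34, 1.545, 0.34]
force: [-0.7, 0.7, -0.2]
width: 0.003
```

Run:
```python
from h import *
o=arm.observe();p,q=o['position'],o['ee_rot'];print(o['clock'],p,o['joints'].round(2),o['force'])
print(rel(p,q,[.4295,-.322,.08]).round(4))
d=arm.get_image('scene')
P=pts(d);g=d['img'].max(-1)
m=(P[...,2]>.17)&(P[...,2]<.183)&(g<70)&(P[...,0]>.5)&(P[...,0]<.62)&(abs(P[...,1])<.12)
c=P[m].mean(0);a=np.arctan2(*(c[:2]-PIV)[::-1])%(2*np.pi);print(c,a-np.pi-PHI+.6)
cv2.imwrite('pics/s5.png',cv2.resize(d['img'][80:230,140:340],(800,600),interpolation=cv2.INTER_CUBIC))
d=arm.get_image('top')
P=pts(d);g=d['img'].max(-1)
m=(P[...,2]>.17)&(P[...,2]<.183)&(g<70)&(P[...,0]>.5)&(P[...,0]<.62)&(abs(P[...,1])<.12)
c=P[m].mean(0);a=np.arctan2(*(c[:2]-PIV)[::-1])%(2*np.pi);print(c,a-np.pi-PHI+.6)
```

```text
5.4333 [ 0.42551159 -0.32410731  0.23817371] [ 0.18  0.29  0.48  1.81 -0.15  1.08  1.14] [-0.67113403  0.65242852 -0.19842207]
[0.1582 0.0002 0.0047 0.    ]
[ 0.57403475 -0.06152116  0.17478342] 1.1775022539362303
[ 0.56992692 -0.06794959  0.17600092] 1.2298562710710037
```

```bash
sleep 1
```

```text
(no output)
```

View pics/s5.png

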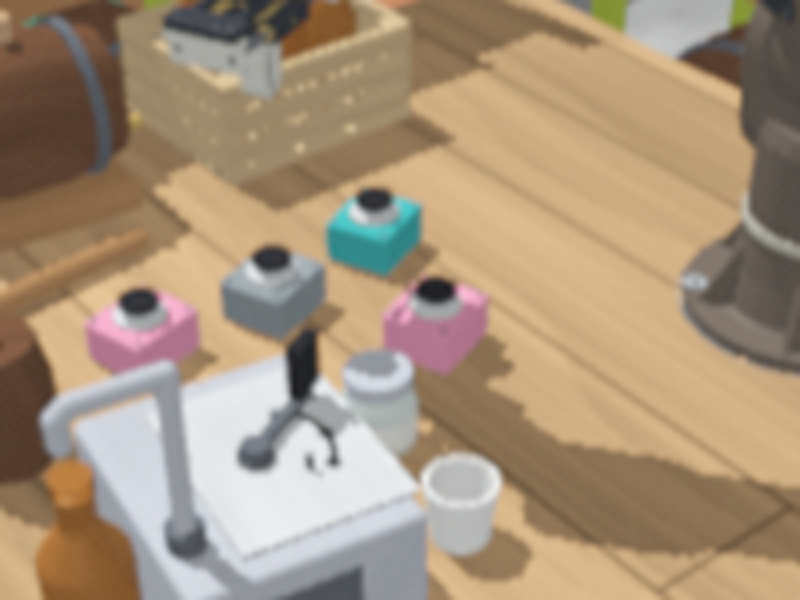

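Both cameras put the lever at about 1.2 rad (1.18 and 1.23). The fingers at (262,90) are high above the grey start button at (272,260). Descending.

Call:
move_arm(steps="0.035 0 0.003 0 255;0.07 0 0.004 0 255;0.105 0 0.004 0 255;0.135 0 0.004 0 255;0.15 0 0.004 0 255;0.155 0 0.004 0 255;0.155 0 0.004 0 255")

```text
clock: 6.12
position: [0.4307, -0.3186, 0.0825]
ee_rot: [-0.345, 1.545, 0.349]
force: [-0.9, -1.4, 1.5]
width: 0.004
```

Run:
```python
from h import *
o=arm.observe();p,q=o['position'],o['ee_rot'];print(o['clock'],p,o['force'])
print(rel(p,q,[.4295,-.322,.059]).round(4))
d=arm.get_image('scene')
cv2.imwrite('pics/s6.png',cv2.resize(d['img'][90:180,160:280],(800,600),interpolation=cv2.INTER_CUBIC))
```

```text
6.1167 [ 0.43067032 -0.31862303  0.08251955] [-0.86232794 -1.3554196   1.45687052]
[ 0.0235 -0.0026 -0.0025  0.    ]
```

```bash
sleep 1
```

```text
(no output)
```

View pics/s6.png

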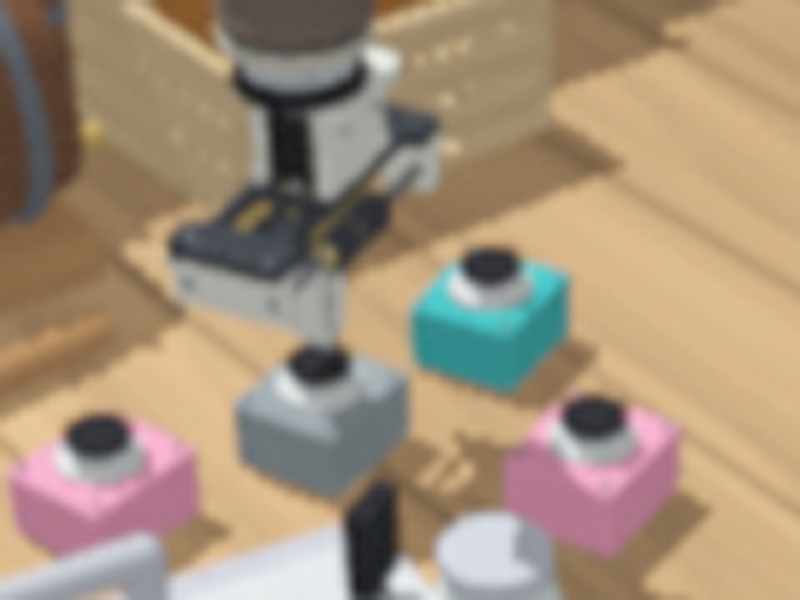

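The fingertips at (320,340) are directly over the grey start button at (318,362). Now I'll press in small steps and hold.

Call:
move_arm(steps="0.01 -0.002 -0.002 0 255;0.016 -0.002 -0.002 0 255;0.02 -0.002 -0.002 0 255;0.023 -0.002 -0.002 0 255;0.025 -0.002 -0.002 0 255;0.025 -0.002 -0.002 0 255;0.025 -0.002 -0.002 0 255")

```text
clock: 6.75
position: [0.4303, -0.3236, 0.0601]
ee_rot: [-0.346, 1.541, 0.345]
force: [-1.4, 2.0, 17.2]
width: 0.009
```

At 17 N with the tip at z = 0.060, the button is at its bottom (5 N is enough for that). Now release and rise.

Call:
move_arm(steps="0.001 0 0 0 255;-0.015 0 0 0 255;-0.045 0 0 0 255;-0.08 0 0 0 255;-0.12 0 0 0 255;-0.14 0 0 0 255;-0.14 0 0 0 255;-0.14 0 0 0 255")

```text
clock: 7.42
position: [0.4302, -0.3234, 0.2]
ee_rot: [-0.347, 1.541, 0.345]
force: [-0.0, -0.0, -1.4]
width: 0.007
```

Run:
```python
from h import *
o=arm.observe();print(o['clock'],o['position'],o['force'])
for n in('scene','top'):
    d=arm.get_image(n);P=pts(d);g=d['img'].max(-1)
    m=(P[...,2]>.17)&(P[...,2]<.183)&(g<70)&(P[...,0]>.5)&(P[...,0]<.62)&(abs(P[...,1])<.12)
    c=P[m].mean(0);a=np.arctan2(*(c[:2]-PIV)[::-1])%(2*np.pi);print(n,c,a-np.pi-PHI+.6)
    m=(P[...,2]>.05)&(P[...,2]<.075)&(g<60)&(abs(P[...,0]-.43)<.04)&(abs(P[...,1]+.32)<.04)
    if m.any():print('button z',np.median(P[m][:,2]))
    cv2.imwrite(f'pics/{n}9.png',cv2.resize(d['img'],(800,600),interpolation=cv2.INTER_CUBIC))
    dz=cv2.absdiff(d['img'],np.load(n+'0.npz')['img'])
```

```text
7.4167 [ 0.43022919 -0.3234079   0.19996296] [-0.02410475 -0.03469777 -1.35079216]
scene [ 0.57393191 -0.06124888  0.17504121] 1.1735663853388196
button z 0.06488487058151698
top [ 0.56926851 -0.06803039  0.17643889] 1.2270543617738503
button z 0.0655411478188912
```

```bash
sleep 1
```

```text
(no output)
```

View pics/scene9.png

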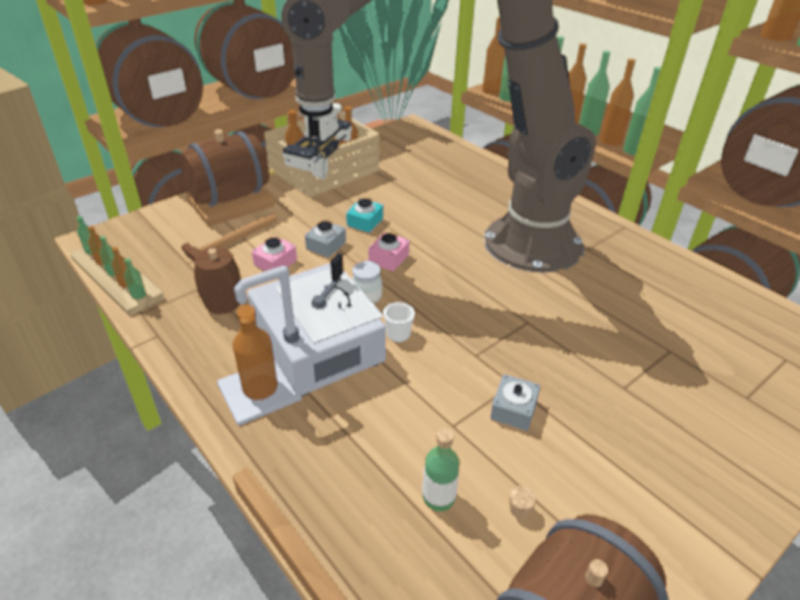

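View pics/top9.png

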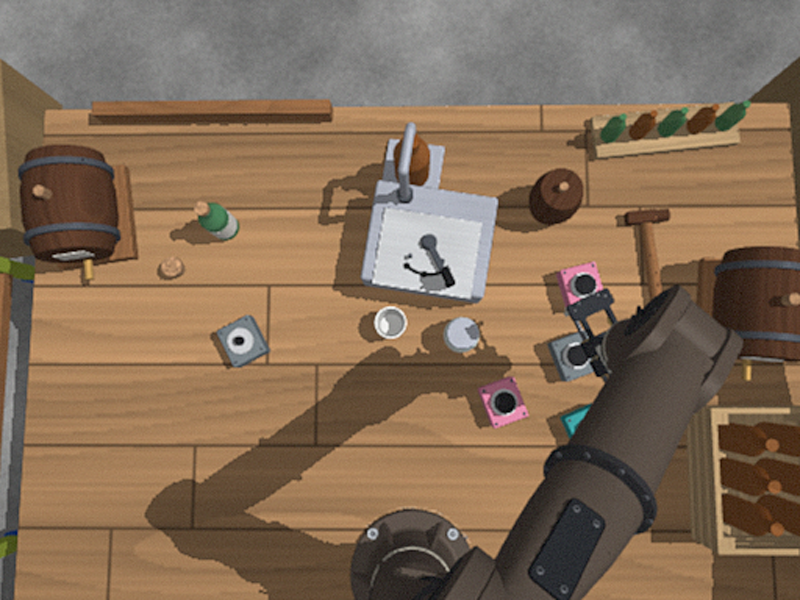

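The lever is at its far stop (442,275), the start button is up again, and the cup (390,322), jar (461,335), bottle and the others are where they began. Handing in.

```bash
python3 -c "
from cell import arm
print(arm.sign_off())"
```

```text
the job is handed in; nothing more can be done
None
```

The filler is set to full flow and started, and I handed the job in at about 7.5 s of the 45 s allowed. No verdict was reported.

- **Lever:** I pushed it with shut fingertips on one side only, past the first notch, until it met the hard stop. There it stopped moving and the force rose to about 27 N in the horizontal plane. After I backed off it stayed put. The last pictures put it at 1.17 rad (scene camera) and 1.23 rad (top camera). That disagreement is the cameras' few-millimetre calibration offset around 1.2 rad.
- **Start button:** I pressed it straight down until it bottomed, with 17 N on the tool and the tip at z = 0.060 m. After release its top measured about 65 mm, so it is up within the measuring error.
- **Rest of the bench:** The drain button was never approached. By eye in the last pictures, the cup, jar, bottle, flask, bung and keg stand where they began. The arm hides part of the mallet in the top view, but what shows has not moved. The arm ended clear at z = 0.20 m, with no contact force beyond the sensor's usual 1 N or so of noise.

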